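# Turn the lint roller end for end in its sloping rest

### The job

The lint roller was put back the wrong way round: its blue handle is down in the walled bay of the sloping wooden rest and the white roll sticks up. Take it out, lay it down on the counter and let go, take it again by the handle, and put it back in the rest with the white roll down in the bay between the side walls and the handle pointing up the slope. Do not drop it, and leave the bell, stapler, red tin and cream pot where they stand.

Things in the scene. Friction and masses are not known exactly. Their poses are not given: they have to be found in the camera images.
- lint_roller: Lint roller, 227 mm long, 0.09 kg: white roll (52 mm diameter, 100 mm long) and coaxial blue handle, 22 mm thick. Body y is the long axis, +y to the handle end; the axis runs at x = 0, z = 0.026 of its frame; roll y = -0.113 to -0.013, handle y = -0.003 to 0.114. It lies level on the roll on a flat surface, axis 26 mm up; its mass centre is within the roll. Turn about its axis is of no matter.
- roll_center (a point): Centre of the white roll, on the long axis of the lint roller. At the start the roll lies uppermost on the slope, this point 179 mm up from the end stop, beyond the side walls.
- handle_end (a point): Tip of the blue handle, on the long axis, 177 mm from roll_center; at the start it lies at the end stop, down in the bay.
- rest: Fixed wooden sloping rest on steel legs; foot plate 200 x 90 x 8 mm. Origin: centre of the foot plate's underside, on the counter; its x axis points level, up-slope, roughly away from the robot (yaw varies). The counter to its right as the robot sees it (x = 0.46 to 0.66, y = -0.30 to -0.05) is always bare.
- bay: Tilted part of the rest. Origin: bottom of the V-gutter at the end stop's face (low end). x: up the slope, 35 degrees above level; y: across; z: square to the slope. Gutter 44 mm wide (edges at z = 0.013), x = 0 to 0.205. Walled bay x = 0 to 0.120: wall inner faces y = +-0.033, outer +-0.039, wall and stop tops z = 0.044. Above x = 0.120 fingers can pass beside the gutter.
- seat (a point): Where the centre of the white roll belongs at the end: in the walled bay, 55 mm up the slope from the end stop, on the axis of a roll lying in the gutter (bay frame 0.055, 0, 0.030). There the roll has 7 mm on each side to the walls (no room for fingers) and 5 mm to the stop.
- cream_pot: Bystander: round cream pot with a lid, 90 mm across, 32 mm high; origin at the centre of its underside.
- stapler: Bystander: green and black stapler, 150 x 36 x 50 mm; origin at the centre of its underside.
- pin_tin: Bystander: round red tin, 69 mm across, 26 mm high; origin at the centre of its underside.
- call_bell: Bystander: chromed desk bell, 77 mm across, 62 mm high; origin at the centre of its underside.

How it is judged:
On the way, in this order (a step that is already met when the one before it is completed fails the run):
1. The lint roller lies level on the counter, out of the rest, and the robot has let go of it (height (world z) of roll_center below 0.036 m and height (world z) of handle_end below 0.045 m and contact force between lint_roller and the arm below 0.05 N and contact force between lint_roller and the fingers below 0.05 N), for 0.2 s.
2. The lint roller is lifted clear of the counter by its handle (height (world z) of roll_center above 0.05 m and contact force between lint_roller and the fingers above 0.5 N and distance between the grasp point and handle_end below 0.125 m), for 0.1 s.
At the end, for the whole second after the job is handed in: The white roll lies in the gutter between the side walls of the bay (its centre 40 to 80 mm up the slope from the end stop, within 12 mm of the middle line and less than 8 mm above its seat), the handle points up the slope within 9 degrees of it, and the lint roller is released and at rest (x of roll_center in the frame of bay between 0.04 and 0.08 m and y of roll_center in the frame of bay between -0.012 and 0.012 m and z of roll_center in the frame of bay below 0.038 m and x of handle_end in the frame of bay above 0.19 m and angle between the y axis of lint_roller and the x axis of bay, either way round below 0.16 rad and linear speed of lint_roller below 0.02 m/s and contact force between lint_roller and the fingers below 0.05 N); the robot touches nothing.
It fails at once if The lint roller was dropped (fell freely faster than 0.7 m/s, about 25 mm) (contact force between lint_roller and anything else below 0.001 N and linear speed of lint_roller above 0.7 m/s).
It fails at once if A bystander (bell, stapler, red tin, cream pot) was shifted by more than 30 mm (distance of any of cream_pot, stapler, pin_tin, call_bell from where it was at the start of the episode above 0.03 m).
It also fails if it takes over 61 s, if anything falls off the work surface, if the arm or the gripper's body presses on something with over 40 N, if the wrist force passes 120 N, or if a joint passes its speed limit or range.

### The arm

A 6-joint arm with a two-finger parallel gripper is mounted at the origin on a cart in front of the work surface, level with it; the furniture and walls round the work are solid. World frame = base frame: x ahead of the robot, y to its left, z up, the work surface at z = 0. Lengths are in m, angles in rad, forces in N, time in s.
With the tool pointing down it reaches from about 0.3 to 0.875 m from the base axis. Payload 6.4 kg.
Tool frame: the origin (TCP) lies midway between the tips of the shut fingers; the grasp point (between the pads) lies 19 mm behind it; z points along the fingers, y is the direction in which the jaws open and shut (so a half turn about z gives the same grasp; the last joint's range is limited). The gripper opens to 88 mm and grips with 3 to 60 N. Pads are 18 mm wide; open, the fingers measure 123 mm over their backs; the gripper's body (75 mm by 187 mm) begins 45 mm behind the grasp point.
Start: joints at [0.921, 0.181, 1.607, -0, 1.354, -0.206], TCP at [0.247, 0.519, 0.239] pointing down, gripper open.
Joint ranges: [-2.99, 2.99], [-0.89, 2.07], [0.3, 2.58], [-1.14, 4.28], [0, 2.63], [-3.12, 3.12]. Speed limits (rad/s): [2.57, 2.57, 3.01, 3.14, 3.14, 3.14].

### API

Orientations are given as a unit quaternion [w, x, y, z].
In Python, from station import ctrl, grab_frame, ticket, finder gives the robot as it stands.
- The arm moves only by the tool drive_tool, never from a script. Its argument "series" is a list of rows, each a list of 4 numbers: the shift along the tool's x, y, z in m, then the turn about the tool's z in degrees. In form: [[x, y, z, turn], ...]. A call has 1 to 12 rows; each row shifts and turns the commanded pose from where the row before left it, along the tool's axes as they then stand; what a row does not reach is not made up. A row lasts 1/12 s, in which the tool goes at most 41.7 mm and 7.16 degrees, less where a joint would pass 70% of its speed; a pose out of reach is approached as far as the arm can. A call with a gripper value outside its range is refused whole. "hand" is the finger opening in m, from 0 to 0.0881, set as the call begins (left out, the last holds). The fingers move at their own pace and stop on an object; "grip_force" is the grip in N (left out, the last holds). Time passes only in rows, so rows that do not move let the fingers close. It gives the time, the measured TCP pose, the force and the opening at its end, in the units of the state.
- ctrl.observe(): the state, without advancing time (a new reading comes with each control period).
- grab_frame(name): name is "scene" or "top" or "wrist"; returns a dict with "image" (420x560x3 uint8, red, green, blue), "fx", "fy", "cx", "cy" (pixels), "view" (4x4, takes a point from world to camera coordinates); the wrist camera has in their place "mount" (4x4, takes a point from camera to tool coordinates, whose origin is the TCP and whose axes are the flange's). Camera axes: x right, y down, z forward; pixel columns grow to the right and rows downward; lengths in m; the calibration is good to about 2 mm. The wrist camera is an equidistant fisheye: a pixel r from the principal point sees the ray r / f radians off the axis. A picture is of the moment at which its call begins: read the wrist's pose just before it. There is no depth.
- ticket.sign_off(): hands the job in, once; it reports no verdict.
Trained networks look in a picture, given as the dict that the camera call returned (one of the last four; its "shot" number tells which), for a name from the list of things; names that differ only in an ending like _2 or _b are one class to them, and where a whole thing is asked for, a point or a joint stands for the part that bears it (a point fixed in the world has none). Each returns a list of dicts, best first, with "score" (0 to 1); they miss things now and then, are a little off and sometimes report something else, mostly with a low value. They report only what shows in the picture. A call takes as long as a camera call.
- finder.boxes_of(label, picture): "rect" ([centre column, centre row, width, height] in pixels, round what is visible of it).
- finder.silhouettes(label, picture): "mask" (420x560 bool, what is visible of it) and "rect" ([centre column, centre row, width, height] in pixels, round what is visible of it).
The state is a dict: "t": time; "joints": joint angles; "joint_velocities": joint speeds; "joint_efforts": joint torques, N m; "tcp_pos": TCP position; "orientation": TCP orientation; "ft_force": force on the tool from outside, world axes, zero at the start; "ft_torque": the same for the moment, N m; "gripper_width": finger opening in m.
Only numpy, scipy, OpenCV 4.12 (cv2) and the standard library are available. Lean on these libraries where they do the work, as an engineer would, in place of code of your own. Each camera call takes 0.05 s, during which the arm holds its last target.

## Working session

There is one attempt and no reset: what is moved stays moved. The work goes in short steps, Python scripts to look and compute and a tool call to move; the robot and the scene stay as the last step left them, time stands still between calls to the robot, and variables do not carry over. Pictures are saved under pics/ and viewed, and the job is handed in when it is done.

Besides the shell and the picture viewer there is one more tool, called after "Request:" as a command line: name --pt "numbers of a row" for each row, then --argument value for the rest. drive_tool: Moves the arm, as the interface text tells. Its arguments: {"type":"object","properties":{"series":{"type":"array","items":{"type":"array","items":{"type":"number"}}},"hand":{"type":"number"},"grip_force":{"type":"number"}},"required":["series"]}

```bash
ls; mkdir -p pics
python3 - <<'E'
from station import ctrl, grab_frame, ticket, finder
import cv2
s=ctrl.observe(); print(s)
for n in ["scene","top","wrist"]:
    f=grab_frame(n); cv2.imwrite(f"pics/a_{n}.png",f["image"][:,:,::-1])
    print(n,{k:v for k,v in f.items() if k!="image"})
E
```

```text
pics
{'t': 0.0, 'joints': array([ 9.20708904e-01,  1.81517725e-01,  1.60797759e+00, -4.36346319e-06,
        1.35378826e+00, -2.06301578e-01]), 'joint_velocities': array([ 0.00070453, -0.00088922, -0.00058388, -0.00056345, -0.00038817,
       -0.0016277 ]), 'joint_efforts': array([-1.50978724e-05, -4.33866692e+01, -3.41846681e+01,  7.02695525e-02,
        3.86535272e-02, -1.53326564e-04]), 'tcp_pos': array([0.24654781, 0.51888514, 0.23783794]), 'orientation': array([-3.49120567e-04,  2.20075991e-01,  9.75482365e-01, -7.70011399e-04]), 'ft_force': array([ 0.33093245,  0.33308342, -0.18790332]), 'ft_torque': array([-0.05423616, -0.00910404, -0.04946226]), 'gripper_width': 0.0880750934392685}
scene {'fx': 502.97705023666447, 'fy': 502.97705023666447, 'cx': 272.52390191339083, 'cy': 207.7238476499329, 'view': array([[ 0.26287362,  0.96454198, -0.02358465, -0.12036116],
       [ 0.39917566, -0.1309794 , -0.90747076, -0.14282866],
       [-0.87838275,  0.22913571, -0.41945271,  2.05162374],
       [ 0.        ,  0.        ,  0.        ,  1.        ]]), 'shot': 1}
top {'fx': 475.68274347938
[... 212 characters left out ...]
2, -1.30534944e-01,
         5.83701688e-01],
       [ 1.30511448e-01, -2.87017880e-03, -9.91442648e-01,
         1.66646137e+00],
       [ 0.00000000e+00,  0.00000000e+00,  0.00000000e+00,
         1.00000000e+00]]), 'shot': 2}
wrist {'fx': 325.19226210127806, 'fy': 325.19226210127806, 'cx': 279.6037708346045, 'cy': 208.17482797990348, 'mount': array([[-6.58711110e-06, -9.48232180e-01, -3.17577917e-01,
         8.26837464e-02],
       [ 9.99999952e-01, -1.04509460e-04,  2.91305276e-04,
         2.09266869e-04],
       [-3.09414933e-04, -3.17577899e-01,  9.48232135e-01,
        -1.45281113e-01],
       [ 0.00000000e+00,  0.00000000e+00,  0.00000000e+00,
         1.00000000e+00]]), 'shot': 3}
```

View pics/a_scene.png

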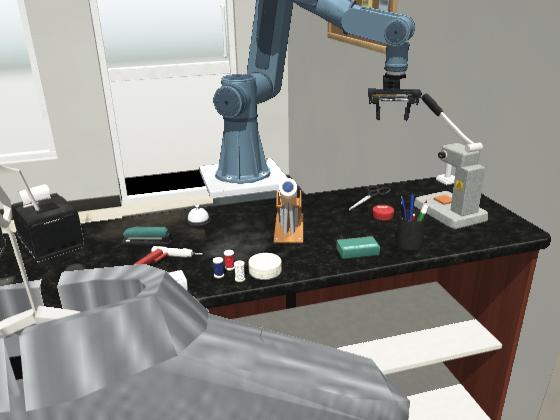

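View pics/a_top.png

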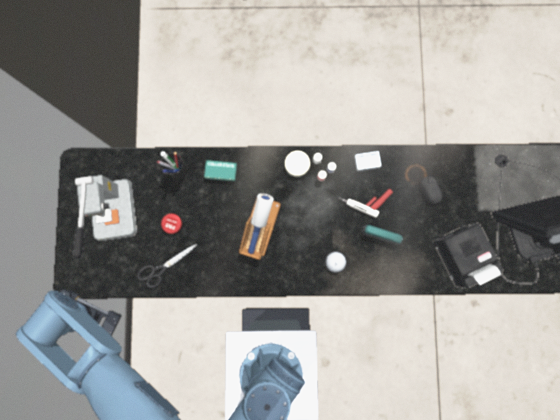

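View pics/a_wrist.png

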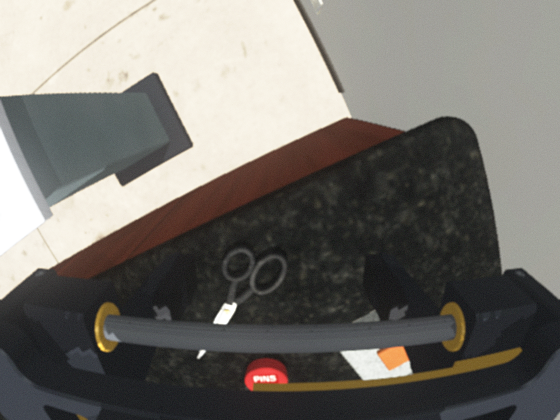

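The top view shows the roller at about (258,225), with the white roll uppermost at (262,208) and the handle towards the robot. The red tin is at (171,224), the bell at (336,261), the cream pot at (297,163) and the stapler at (382,234). Next I measure all of these.

```bash
cat > h.py <<'E'
import numpy as np, cv2
from scipy.spatial.transform import Rotation as R
from station import ctrl, grab_frame, ticket, finder
def ray(f,uv,state=None):
    """origin,dir world"""
    u,v=uv
    if 'view' in f:
        V=f['view']; d=np.array([(u-f['cx'])/f['fx'],(v-f['cy'])/f['fy'],1.]); 
        Rm=V[:3,:3]; o=-Rm.T@V[:3,3]; d=Rm.T@d
    else:
        a=np.array([u-f['cx'],v-f['cy']])/f['fx']; th=np.hypot(*a); 
        d=np.array([*(a/max(th,1e-9)*np.sin(th)),np.cos(th)])
        T=tool(state)@f['mount']; o=T[:3,3]; d=T[:3,:3]@d
    return o,d/np.linalg.norm(d)
def tool(s):
    T=np.eye(4); q=s['orientation']; T[:3,:3]=R.from_quat([q[1],q[2],q[3],q[0]]).as_matrix(); T[:3,3]=s['tcp_pos']; return T
def proj(f,P,state=None):
    P=np.atleast_2d(P)
    if 'view' in f:
        C=P@f['view'][:3,:3].T+f['view'][:3,3]; return np.c_[f['fx']*C[:,0]/C[:,2]+f['cx'],f['fy']*C[:,1]/C[:,2]+f['cy']]
    T=np.linalg.inv(tool(state)@f['mount']); C=P@T[:3,:3].T+T[:3,3]
    r=np.hypot(C[:,0],C[:,1]); th=np.arctan2(r,C[:,2]); k=f['fx']*th/np.maximum(r,1e-9)
    return np.c_[C[:,0]*k+f['cx'],C[:,1]*k+f['cy']]
def onz(f,uv,z,state=None):
    o,d=ray(f,uv,state); return o+d*(z-o[2])/d[2]
def tri(rs):
    A=0;b=0
    for o,d in rs:
        M=np.eye(3)-np.outer(d,d); A=A+M; b=b+M@o
    return np.linalg.solve(A,b)
E
python3 - <<'E'
from h import *
for n in ["top","scene"]:
    f=grab_frame(n); im=f['image'].copy()
    for l in ["lint_roller","rest","bay","cream_pot","stapler","pin_tin","call_bell"]:
        for m in finder.silhouettes(l,f)[:1]:
            r=m['rect']; print(n,l,round(m['score'],2),np.round(r,1), m['mask'].sum(), np.round(onz(f,r[:2],0.02),3))
            if l in("lint_roller","rest"): np.save(f"pics/{n}_{l}.npy",m['mask'])
    c=(258,225) if n=="top" else (288,215)
    cr=im[c[1]-50:c[1]+50,c[0]-60:c[0]+60]
    cv2.imwrite(f"pics/b_{n}.png",cv2.resize(cr,(720,600),interpolation=cv2.INTER_CUBIC)[:,:,::-1])
E
```

```text
top lint_roller 0.82 [259.1 224.9  29.1  60.9] 632 [0.525 0.037 0.02 ]
top rest 0.78 [260.1 230.6  40.5  51.5] 820 [0.504 0.034 0.02 ]
top bay 0.64 [257.3 241.2  31.4  38.8] 566 [0.466 0.044 0.02 ]
top cream_pot 0.6 [296.5 161.6  25.3  26.3] 502 [ 0.757 -0.101  0.02 ]
top stapler 0.69 [381.7 233.4  43.2  17.1] 380 [ 0.49  -0.404  0.02 ]
top pin_tin 0.69 [295.9 164.4  27.9  26.2] 490 [ 0.746 -0.098  0.02 ]
top call_bell 0.57 [335.5 264.   22.7  19.4] 362 [ 0.382 -0.235  0.02 ]
scene lint_roller 0.86 [289.2 187.2  14.5  14.2] 281 [0.254 0.12  0.02 ]
scene rest 0.63 [266.7 266.2  33.8  27.9] 697 [ 0.764 -0.099  0.02 ]
scene bay 0.66 [289.1 203.   23.8  17. ] 239 [0.388 0.078 0.02 ]
scene cream_pot 0.83 [266.8 265.8  35.4  27.8] 743 [ 0.762 -0.098  0.02 ]
scene pin_tin 0.6 [383.1 211.1  20.8  17.1] 291 [0.546 0.351 0.02 ]
scene call_bell 0.91 [198.3 214.4  21.3  21.2] 355 [ 0.382 -0.232  0.02 ]
```

View pics/b_top.png

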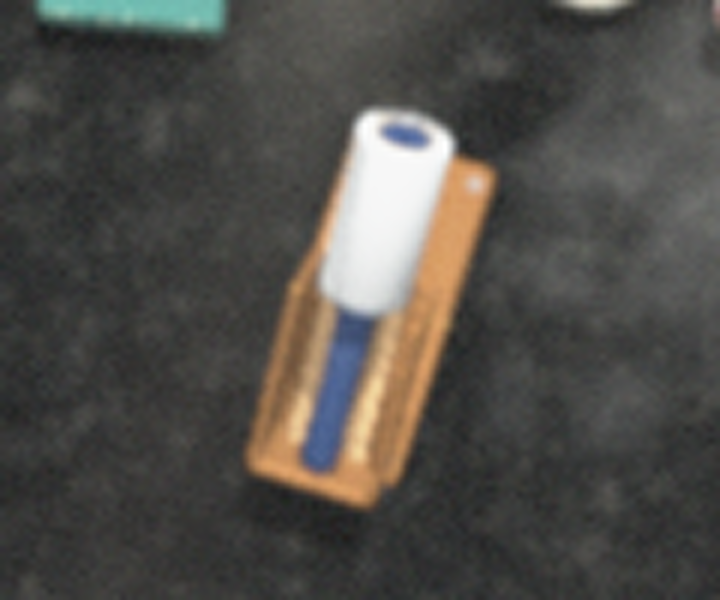

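View pics/b_scene.png

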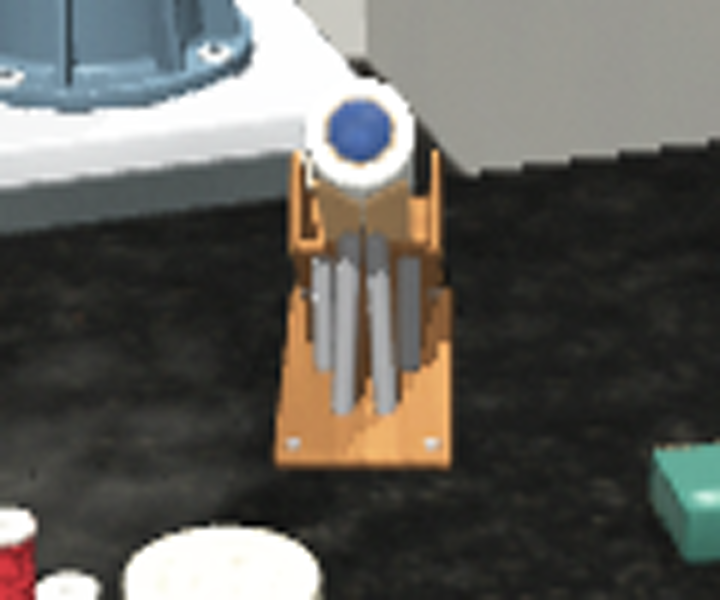

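Run:
```python
from h import *
ft=grab_frame("top"); fs=grab_frame("scene")
t=lambda x,y:(198+x/6-.4,175+y/6-.4); s=lambda x,y:(228+x/6-.4,165+y/6-.4)
E=tri([ray(ft,t(405,135)),ray(fs,s(360,130))]); print("roll end",E, proj(ft,E)-t(405,135),proj(fs,E)-s(360,130))
H=onz(ft,t(318,455),E[2]-.227*np.sin(np.radians(35))); print("handle end approx",H, np.linalg.norm(E-H), np.degrees(np.arctan2(*(E-H)[[1,0]])))
a=onz(fs,s(276,462),.004);b=onz(fs,s(450,462),.004);c=onz(ft,t(494,165),.008);print(a,b,c,np.linalg.norm(a-b),'yaw',np.degrees(np.arctan2(*(b-a)[[1,0]]))-90)
```

```text
roll end [0.60238071 0.00948048 0.1743972 ] [[-0.14351217 -0.03730333]] [[-0.16893322  0.01645252]]
handle end approx [0.43260665 0.066363   0.04419534] 0.2213851276239555 -18.523338541535555
[ 0.60874205 -0.03767945  0.004     ] [0.63512932 0.04492465 0.004     ] [ 0.60905681 -0.03851268  0.008     ] 0.08671634972728733 yaw -17.715694740290587
```

Request:
drive_tool --pt "0 0 -0.035 0" --pt "0 0 -0.035 0" --pt "-0.026 -0.0155 -0.02 0" --pt "-0.026 -0.0155 -0.02 0" --pt "-0.026 -0.0155 -0.02 0" --pt "-0.026 -0.0155 0 0" --pt "-0.026 -0.0155 0 0" --pt "-0.026 -0.0155 0 0" --pt "-0.026 -0.0155 0 0" --pt "-0.026 -0.0155 0 0" --pt "-0.026 -0.0155 0 0" --pt "-0.026 -0.0155 0 0"

```text
t: 2.05
tcp_pos: [0.4157, 0.2664, 0.3689]
orientation: [0.0, 0.22, 0.975, 0.0]
ft_force: [-0.0, -0.2, -0.6]
gripper_width: 0.088
```

Request:
drive_tool --pt "-0.026 -0.0155 0 0" --pt "-0.026 -0.0155 0 0" --pt "-0.026 -0.0155 0 0" --pt "-0.026 -0.0155 0 0" --pt "-0.026 -0.0155 0 0" --pt "-0.026 -0.0155 0 0" --pt "-0.026 -0.0155 0 0" --pt "-0.026 -0.0155 0 0" --pt "-0.026 -0.0155 0 0" --pt "-0.026 -0.0155 0 0" --pt "0 0 0 -7" --pt "0 0 0 0"

```text
t: 3.05
tcp_pos: [0.5839, 0.0145, 0.368]
orientation: [-0.001, 0.159, 0.987, -0.0]
ft_force: [-0.5, -0.2, 0.5]
gripper_width: 0.0881
```

Run:
```python
from h import *
s=ctrl.observe(); f=grab_frame("wrist"); cv2.imwrite("pics/c_wrist.png",f["image"][:,:,::-1])
T=tool(s); print(s['t'],T[:3,3],np.degrees(np.arctan2(T[1,0],T[0,0])),s['joints'])
```

```text
3.05 [0.58388027 0.01446333 0.36803611] 161.67518998133963 [-1.78306549e-01  1.26737762e-01  1.41124711e+00 -2.27817544e-05
  1.60475725e+00 -1.42927547e+00]
```

View pics/c_wrist.png

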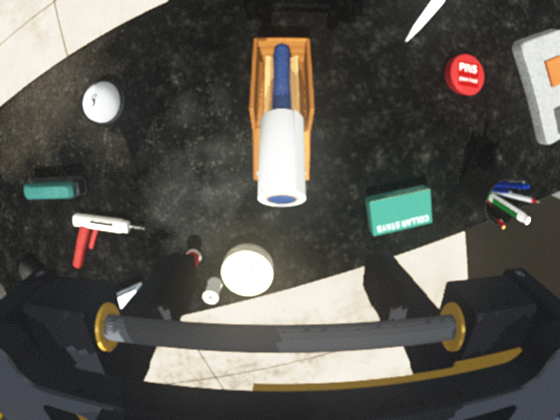

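Run:
```python
from h import *
im=cv2.imread("pics/c_wrist.png")[25:215,220:345]
cv2.imwrite("pics/c2.png",cv2.resize(im,None,fx=3.15,fy=3.15,interpolation=cv2.INTER_CUBIC));
```

```text
(no output)
```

View pics/c2.png

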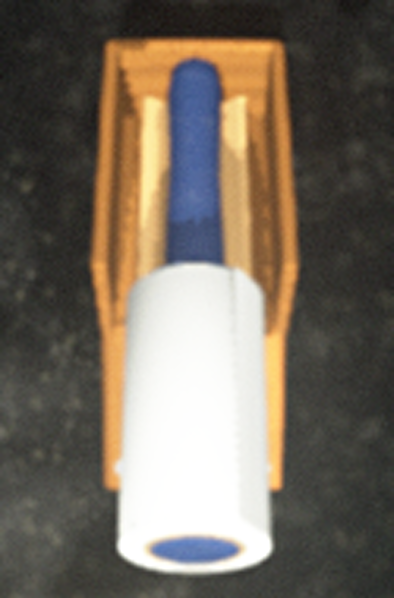

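```bash
cat > fit.py <<'E'
from h import *
from scipy.optimize import least_squares
def bayR(yaw):
    return R.from_euler('ZY',[yaw,-35],degrees=True).as_matrix()
E
python3 - <<'E'
from fit import *
s=ctrl.observe(); fw=grab_frame("wrist"); ft=grab_frame("top"); fs=grab_frame("scene")
w=lambda x,y:(220+x/3.15-.35,25+y/3.15-.35); t=lambda x,y:(198+x/6-.4,175+y/6-.4); c=lambda x,y:(228+x/6-.4,165+y/6-.4)
L=[.120,.039,.044];Rr=[.120,-.039,.044];En=[.229,0,.03]
obs=[(fw,w(195,550),En),(fw,w(297,265),L),(fw,w(93,265),Rr),(ft,t(405,135),En),(ft,t(295,285),L),(ft,t(450,325),Rr),(fs,c(360,130),En),(fs,c(437,150),L),(fs,c(296,152),Rr)]
def res(p):
    M=bayR(p[3]); r=[]
    for f,uv,b in obs: r.append((proj(f,M@b+p[:3],s)[0]-uv))
    return np.ravel(r)
o=least_squares(res,[.43,.07,.04,-18],x_scale=[.01,.01,.01,1],loss='soft_l1')
print(o.x,np.round(res(o.x).reshape(-1,2),1)); np.save("bay.npy",o.x)
M=bayR(o.x[3])
for n,b in dict(rollc=[.179,0,.03],hend=[.002,0,.03],seat=[.055,0,.03],rollend=En).items(): print(n,M@b+o.x[:3])
# overlay
im=fw['image'].copy()
pts=[[x,y,.044] for x in (0,.12) for y in(-.039,-.033,.033,.039)]+[[.129,y,.03] for y in(-.026,.026)]+[[.229,y,.03] for y in(-.026,.026)]+[[.002,0,.03]]+[[.205,y,.013] for y in(-.022,.022)]
for q in proj(fw,np.array(pts)@M.T+o.x[:3],s): cv2.circle(im,tuple(int(round(v*16)) for v in q),16,(255,0,0),1,cv2.LINE_AA,4)
cv2.imwrite("pics/c3.png",cv2.resize(im[25:215,220:345],None,fx=3.15,fy=3.15)[:,:,::-1])
E
```

```text
[ 4.42447991e-01  6.50472659e-02  1.79138917e-02 -1.85512082e+01] [[-0.3  0.2]
 [-0.1  0.1]
 [-1.   0. ]
 [-0.6 -0.5]
 [-1.5  0.3]
 [-5.5  0.7]
 [ 0.4  0.3]
 [ 1.3  0.3]
 [-0.3 -0.1]]
rollc [0.56514416 0.02387173 0.14515864]
hend [0.42768797 0.07000057 0.04363561]
seat [0.46884717 0.05618798 0.07403516]
rollend [0.60397359 0.01084098 0.17383746]
```

View pics/c3.png

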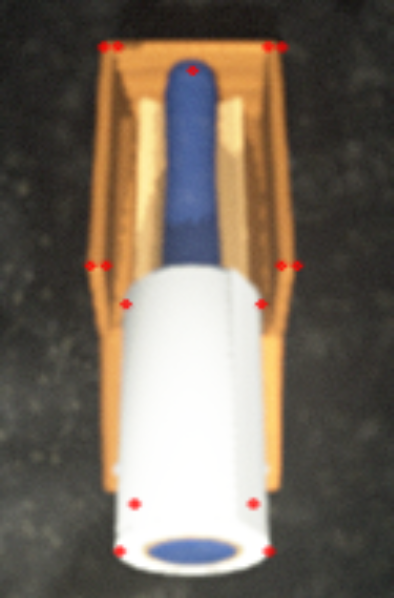

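Request:
drive_tool --pt "0.006 0.003 0.02 0" --pt "0 0 0.03 0" --pt "0 0 0.03 0" --pt "0 0 0.03 0" --pt "0 0 0.03 0" --pt "0 0 0.02 0" --pt "0 0 0.02 0" --pt "0 0 0.015 0" --pt "0 0 0.01 0" --pt "0 0 0.01 0" --pt "0 0 0.01 0" --pt "0 0 0.0045 0" --hand 0.088

```text
t: 4.25
tcp_pos: [0.5783, 0.0212, 0.1383]
orientation: [-0.0, 0.16, 0.987, 0.0]
ft_force: [0.2, 0.2, -0.1]
gripper_width: 0.0879
```

Run:
```python
from h import *
s=ctrl.observe(); f=grab_frame("wrist"); g=grab_frame("scene")
print(s['tcp_pos'],s['ft_force'])
cv2.imwrite("pics/d_wrist.png",np.hstack([f["image"][:,120:440],cv2.resize(g['image'][140:280,220:360],(420,420))])[:,:,::-1])
```

```text
[0.57833776 0.02119042 0.13833765] [ 0.1710181   0.24126891 -0.11748287]
```

View pics/d_wrist.png

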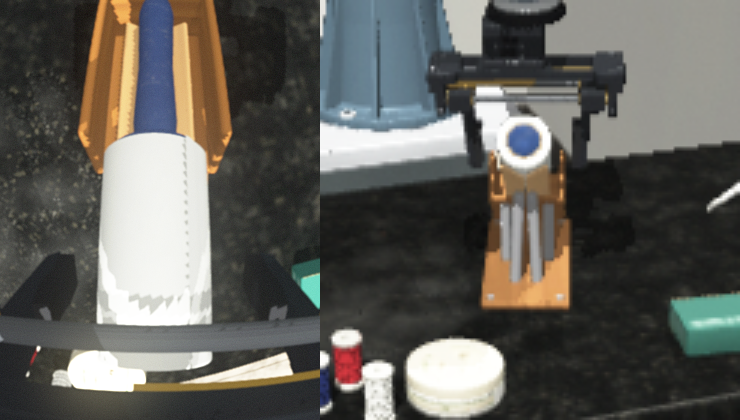

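The fingers straddle the roll, with finger edges at about columns 75 and 245 and the roll between 100 and 210, clear of the walls. Closing now.

Request:
drive_tool --pt "0 -0.0015 0 0" --pt "0 0 0 0" --pt "0 0 0 0" --pt "0 0 0 0" --pt "0 0 0 0" --pt "0 0 0 0" --pt "0 0 0 0" --pt "0 0 0 0" --hand 0.03 --grip_force 30

```text
t: 5.02
tcp_pos: [0.5782, 0.019, 0.1396]
orientation: [0.0, 0.16, 0.987, -0.0]
ft_force: [-2.3, -2.2, 4.4]
gripper_width: 0.0516
```

Request:
drive_tool --pt "0 0 -0.005 0" --pt "0 0 -0.01 0" --pt "0 0 -0.01 0" --pt "0 0 -0.015 0" --pt "0 0 -0.02 0" --pt "0 0 -0.02 0" --pt "0 0 -0.02 0"

```text
t: 5.6
tcp_pos: [0.5783, 0.0197, 0.2411]
orientation: [0.0, 0.16, 0.987, 0.0]
ft_force: [0.7, 0.0, -1.9]
gripper_width: 0.0511
```

```bash
cat > snap.py <<'E'
from h import *
import sys
s=ctrl.observe(); f=grab_frame("wrist"); g=grab_frame("scene")
T=tool(s); print(s['t'],s['tcp_pos'],'hd',np.degrees(np.arctan2(T[1,0],T[0,0])),s['ft_force'],s['gripper_width'],np.round(s['joints'],2))
c=proj(g,s['tcp_pos'])[0].astype(int); y0=max(0,c[1]-70); x0=max(0,c[0]-70)
cv2.imwrite(f"pics/{sys.argv[1]}.png",np.hstack([f["image"][:,100:460],cv2.resize(g['image'][y0:y0+140,x0:x0+140],(420,420))])[:,:,::-1])
E
python3 snap.py e
```

```text
5.6 [0.57827282 0.01966168 0.24113504] hd 161.58067547552253 [ 7.47281075e-01  7.02375234e-04 -1.91153705e+00] 0.051131666054813965 [-0.17  0.19  1.6   0.    1.36 -1.42]
```

View pics/e.png

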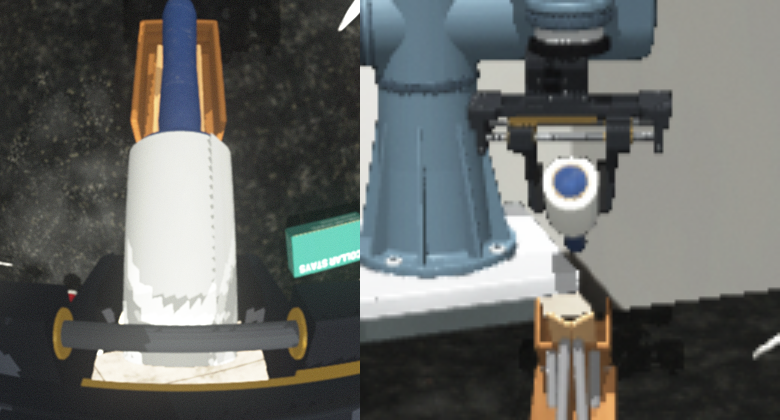

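Request:
drive_tool --pt "0 0 -0.02 0" --pt "0 0 -0.02 0" --pt "-0.005 -0.0271 0 0" --pt "-0.005 -0.0271 0 0" --pt "-0.005 -0.0271 0 0" --pt "-0.005 -0.0271 0 0" --pt "-0.005 -0.0271 0 0" --pt "-0.005 -0.0271 0 0" --pt "-0.005 -0.0271 0 0" --pt "-0.005 -0.0271 0 0" --pt "-0.005 -0.0271 0 0" --pt "-0.005 -0.0271 0 0"

```text
t: 6.7
tcp_pos: [0.5393, -0.2545, 0.2781]
orientation: [-0.0, 0.16, 0.987, 0.0]
ft_force: [0.9, -0.7, -1.0]
gripper_width: 0.0516
```

Request:
drive_tool --pt "0 0 0 6" --pt "0 0 0 6" --pt "0 0 0 6" --pt "0 0 0 6" --pt "0 0 0 6" --pt "0 0 0 6" --pt "0 0 0 6" --pt "0 0 0 6" --pt "0 0 0 6" --pt "0 0 0 6" --pt "0 0 0 6" --pt "0 0 0 5.6"

```text
t: 7.7
tcp_pos: [0.5397, -0.2531, 0.278]
orientation: [-0.001, 0.709, 0.705, -0.0]
ft_force: [-0.4, 0.5, -1.7]
gripper_width: 0.0515
```

```bash
python3 snap.py f
```

```text
7.7 [ 0.53965281 -0.25313903  0.27801814] hd 89.67486802530111 [-0.39631198  0.45169323 -1.66475103] 0.05146458125377438 [-0.64  0.2   1.51  0.    1.44 -0.63]
```

View pics/f.png

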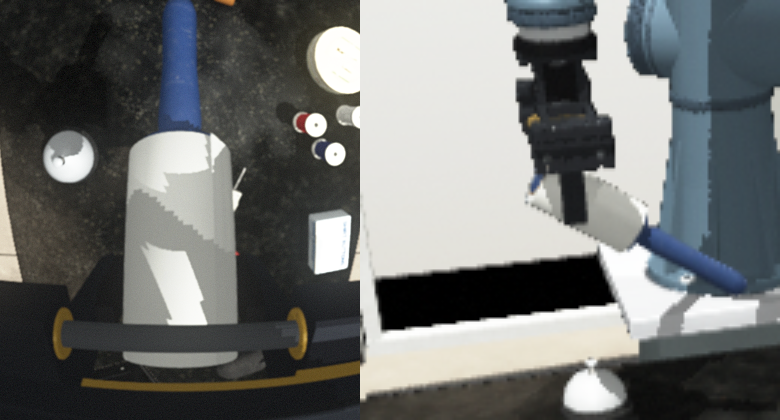

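Request:
drive_tool --pt "0 0 0.02 0" --pt "0 0 0.03 0" --pt "0 0 0.03 0" --pt "0 0 0.03 0" --pt "0 0 0.02 0" --pt "0 0 0.02 0" --pt "0 0 0.014 0" --pt "0 0 0.008 0" --pt "0 0 0.004 0" --pt "0 0 0 0" --grip_force 12

```text
t: 8.63
tcp_pos: [0.5396, -0.2532, 0.1024]
orientation: [-0.001, 0.707, 0.707, -0.0]
ft_force: [-0.2, -0.3, -1.0]
gripper_width: 0.0521
```

Request:
drive_tool --pt "0 0 0.005 0" --pt "0 0 0.005 0" --pt "0 0 0.005 0" --pt "0 0 0.005 0" --pt "0 0 0.005 0" --pt "0 0 0.005 0"

```text
t: 9.13
tcp_pos: [0.54, -0.2536, 0.0729]
orientation: [0.0, 0.707, 0.707, 0.0]
ft_force: [-0.4, 0.4, -1.1]
gripper_width: 0.0521
```

```bash
python3 snap.py g
```

```text
9.1333 [ 0.53998772 -0.25359847  0.0728512 ] hd 89.97361154281057 [-0.40063859  0.39987747 -1.07559859] 0.052081340877432755 [-0.64  0.42  1.67 -0.    1.05 -0.64]
```

View pics/g.png

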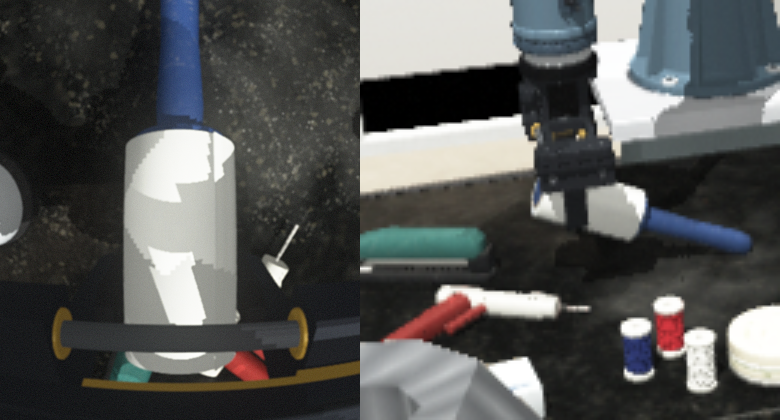

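Request:
drive_tool --pt "0 0 0.006 0" --pt "0 0 0.006 0" --pt "0 0 0.006 0" --pt "0 0 0.006 0" --pt "0 0 0.006 0" --pt "0 0 0.006 0" --pt "0 0 0.006 0" --pt "0 0 0.006 0" --pt "0 0 0.006 0" --pt "0 0 0.004 0" --pt "0 0 0.002 0" --pt "0 0 0 0" --grip_force 8

```text
t: 10.23
tcp_pos: [0.5398, -0.2534, 0.0128]
orientation: [-0.0, 0.707, 0.707, -0.0]
ft_force: [0.5, 0.5, 0.1]
gripper_width: 0.0519
```

```bash
python3 snap.py h
```

```text
10.2333 [ 0.53981788 -0.25342659  0.01277829] hd 89.96632325585716 [0.45109438 0.52283222 0.08572783] 0.05191976134839045 [-0.64  0.52  1.68  0.    0.95 -0.64]
```

View pics/h.png

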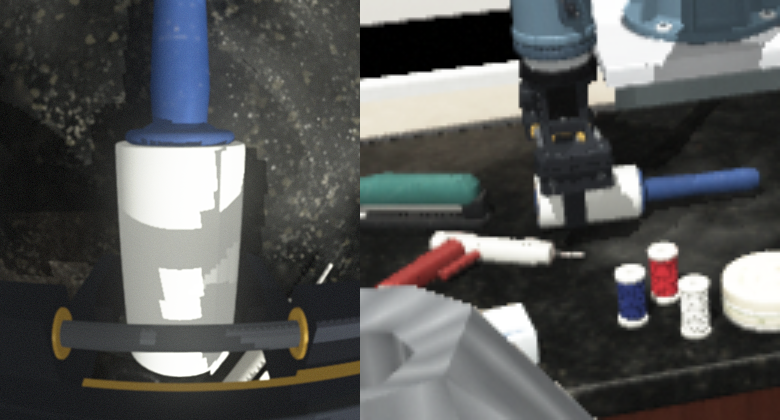

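The roller is level and the counter carries its weight: the vertical force reading went from -1.1 to about 0 N. Releasing.

Request:
drive_tool --pt "0 0 0 0" --pt "0 0 0 0" --pt "0 0 0 0" --pt "0 0 0 0" --pt "0 0 0 0" --pt "0 0 0 0" --pt "0 0 0 0" --pt "0 0 0 0" --hand 0.085 --grip_force 3

```text
t: 11.0
tcp_pos: [0.54, -0.2535, 0.0132]
orientation: [0.0, 0.707, 0.707, 0.0]
ft_force: [-0.3, 0.4, 0.6]
gripper_width: 0.0847
```

Request:
drive_tool --pt "0 0 -0.01 0" --pt "0 0 -0.02 0" --pt "0 0 -0.03 0" --pt "0 0 -0.03 0" --pt "0 0 -0.03 0" --pt "0.02 0 -0.03 0" --pt "0.02 0 0 0" --pt "0 0 0 0"

```text
t: 11.67
tcp_pos: [0.5412, -0.2116, 0.1666]
orientation: [0.002, 0.707, 0.708, 0.001]
ft_force: [-0.0, -0.1, -0.7]
gripper_width: 0.0852
```

```bash
python3 snap.py i
python3 - <<'E'
from h import *
s=ctrl.observe();f=grab_frame("wrist");cv2.imwrite("pics/i2.png",f["image"][:,:,::-1])
E
```

```text
11.6667 [ 0.54124148 -0.2115641   0.16655761] hd 90.07673203587177 [-0.03998888 -0.10801972 -0.72202282] 0.08518544150117854 [-0.58  0.26  1.66  0.    1.21 -0.58]
```

View pics/i2.png

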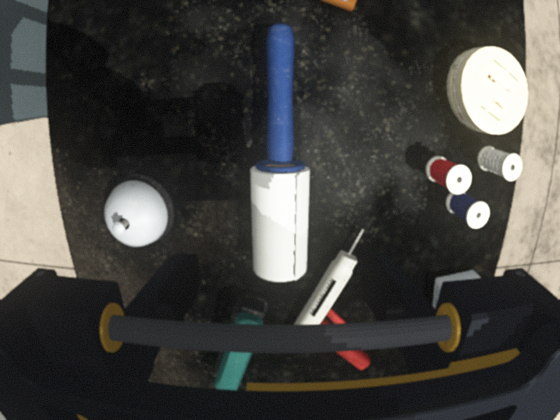

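View pics/i.png

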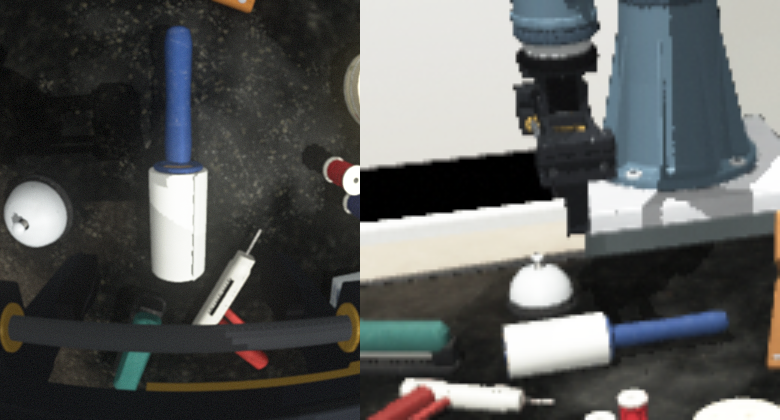

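The roller lies level and free, with the handle tip at (281,26), the collar at (281,162) and the roll bottom at about (279,279). Next, its position.

Run:
```python
from h import *
s=ctrl.observe();f=grab_frame("wrist")
for uv in [(280.5,25),(281,95),(281,160),(280,166)]: print(uv,onz(f,uv,.026,s))
print(finder.boxes_of("lint_roller",f)[:1], tool(s)[:3,:2])
```

```text
(280.5, 25) [ 0.54063598 -0.06144107  0.026     ]
(281, 95) [ 0.54107028 -0.12356169  0.026     ]
(281, 160) [ 0.54111346 -0.18052349  0.026     ]
(280, 166) [ 0.54023671 -0.18591588  0.026     ]
[{'rect': [282.6, 150.0, 58.5, 259.8], 'score': 0.75}] [[-9.25452586e-05  9.99999902e-01]
 [ 9.99999978e-01  9.24650395e-05]
 [-1.85585738e-04 -4.32210122e-04]]
```

Request:
drive_tool --pt "0.03 0 0 0" --pt "0.03 0 0 0" --pt "0.0386 -0.0005 0 0" --pt "0 0 0.03 0" --pt "0 0 0.03 0" --pt "0 0 0.03 0" --pt "0 0 0.025 0" --pt "0 0 0.02 0" --pt "0 0 0.011 0" --pt "0 0 0.0056 0" --pt "0 0 0 0" --hand 0.06

```text
t: 12.83
tcp_pos: [0.5387, -0.115, 0.0103]
orientation: [-0.001, 0.708, 0.707, -0.0]
ft_force: [-0.3, 0.1, 0.8]
gripper_width: 0.0599
```

Request:
drive_tool --pt "0 0 0 0" --pt "0 0 0 0" --pt "0 0 0 0" --pt "0 0 0 0" --pt "0 0 0 0" --pt "0 0 0 0" --pt "0 0 0 0" --pt "0 0 0 0" --hand 0.005 --grip_force 4

```text
t: 13.5
tcp_pos: [0.5397, -0.1149, 0.0118]
orientation: [0.0, 0.707, 0.707, 0.0]
ft_force: [0.1, 0.9, 0.2]
gripper_width: 0.0213
```

```bash
python3 snap.py j
```

```text
13.5 [ 0.53965849 -0.11491744  0.01180778] hd 89.97642281137585 [0.09612201 0.85218415 0.187482  ] 0.021324486724322668 [-0.42  0.44  1.8   0.    0.9  -0.42]
```

View pics/j.png

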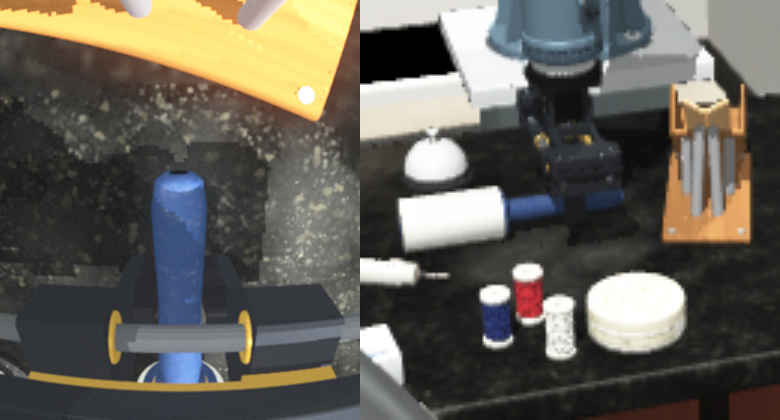

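Request:
drive_tool --pt "0 0 0 0" --pt "0 0 0 0" --pt "0 0 -0.0035 0" --pt "0 0 0 0" --hand 0.03

```text
t: 13.93
tcp_pos: [0.5397, -0.115, 0.0156]
orientation: [0.0, 0.707, 0.707, 0.0]
ft_force: [0.1, -0.7, -0.0]
gripper_width: 0.03
```

Request:
drive_tool --pt "0 0 0 0" --pt "0 0 0 0" --pt "0 0 0 0" --pt "0 0 0 0" --pt "0 0 0 0" --pt "0 0 0 0" --hand 0.005 --grip_force 4

```text
t: 14.43
tcp_pos: [0.5396, -0.1149, 0.0151]
orientation: [0.0, 0.707, 0.707, 0.0]
ft_force: [0.2, 0.6, -0.1]
gripper_width: 0.0215
```

Request:
drive_tool --pt "0 0 -0.005 0" --pt "0 0 -0.005 0" --pt "0 0 -0.005 0" --pt "0 0 -0.005 0" --pt "0 0 -0.005 0" --pt "0 0 -0.005 0"

```text
t: 14.93
tcp_pos: [0.5396, -0.115, 0.0459]
orientation: [0.0, 0.707, 0.707, 0.0]
ft_force: [-0.6, -0.5, -0.7]
gripper_width: 0.0212
```

```bash
python3 snap.py k
```

```text
14.9333 [ 0.5396356  -0.11498745  0.04585633] hd 89.97186366048089 [-0.58525594 -0.48578493 -0.72078469] 0.021213990094537186 [-0.43  0.38  1.79 -0.    0.97 -0.42]
```

View pics/k.png

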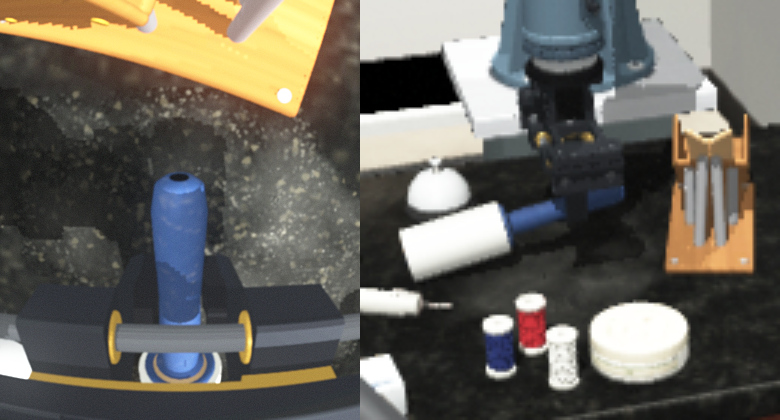

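Request:
drive_tool --pt "0 0 -0.006 0" --pt "0 0 -0.006 0" --pt "0 0 -0.006 0" --pt "0 0 -0.006 0" --pt "0 0 -0.006 0" --pt "0 0 -0.006 0" --pt "0 0 -0.006 0" --pt "0 0 -0.006 0" --pt "0 0 -0.006 0" --pt "0 0 -0.006 0" --pt "0 0 -0.004 0"

```text
t: 15.95
tcp_pos: [0.5398, -0.115, 0.11]
orientation: [0.0, 0.707, 0.707, 0.0]
ft_force: [-0.3, -0.2, -0.7]
gripper_width: 0.0212
```

Request:
drive_tool --pt "0 0 0 0" --pt "0 0 0 0" --pt "0 0 0 0" --grip_force 50

```text
t: 16.2
tcp_pos: [0.5393, -0.1148, 0.1088]
orientation: [-0.0, 0.707, 0.707, -0.0]
ft_force: [-0.6, 0.8, -0.2]
gripper_width: 0.0202
```

```bash
python3 snap.py l
```

```text
16.2 [ 0.53933948 -0.11475768  0.10884775] hd 89.97813783390379 [-0.60830678  0.7620362  -0.22358383] 0.02022087592805205 [-0.42  0.28  1.77  0.    1.09 -0.42]
```

View pics/l.png

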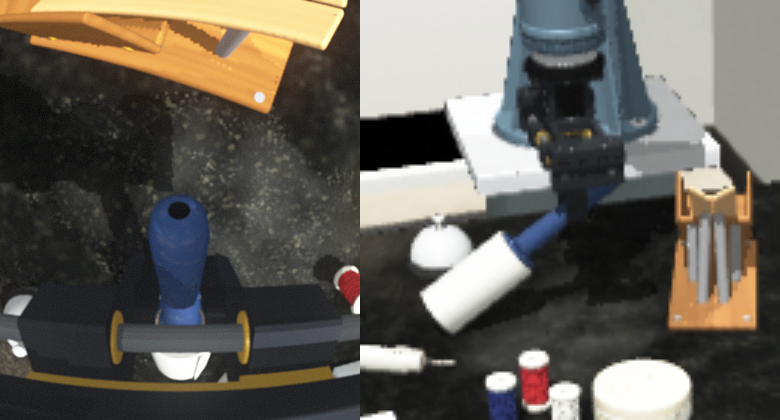

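Request:
drive_tool --pt "0 0 -0.01 0" --pt "0 0 -0.015 0" --pt "0 0 -0.02 0" --pt "0 0 -0.025 0" --pt "0 0 -0.025 0" --pt "0 0 -0.025 0" --pt "0 0 -0.025 0" --pt "0 0 -0.025 0" --pt "0 0 -0.02 0" --pt "0 0 0 0" --pt "0 0 0 0"

```text
t: 17.22
tcp_pos: [0.5399, -0.1151, 0.3001]
orientation: [0.001, 0.707, 0.707, 0.0]
ft_force: [0.3, 0.2, -1.6]
gripper_width: 0.0203
```

```bash
python3 snap.py m
```

```text
17.2167 [ 0.53991263 -0.11509522  0.30013249] hd 89.96992967027822 [ 0.33039437  0.16040735 -1.60510176] 0.020336842313036927 [-0.43  0.08  1.59  0.    1.46 -0.42]
```

View pics/m.png

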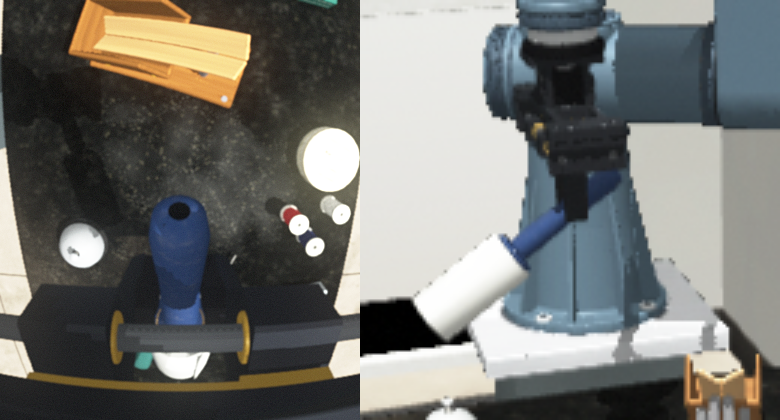

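Run:
```python
from h import *
s=ctrl.observe();f=grab_frame("wrist");g=grab_frame("scene")
o,d=ray(f,(279.5,210.5),s); p=o+d*(s['tcp_pos'][0]-o[0])/d[0] if abs(d[0])>.02 else None
print(o,d,p)
T=tool(s); P=s['tcp_pos']
c=proj(g,P)[0].astype(int); x0,y0=c[0]-70,c[1]-70
# predict for thetas
obs={}
base=P+np.array([0,0,.011]) # axis at grip
im=cv2.resize(g['image'][y0:y0+140,x0:x0+140],None,fx=4,fy=4,interpolation=cv2.INTER_CUBIC)
for th,col in((32,(255,0,0)),(35,(0,255,0)),(38,(255,255,0))):
    t=np.radians(th); u=np.array([0,np.cos(t),np.sin(t)]); n=np.array([0,-np.sin(t),np.cos(t)])
    dd=.1235; tip=base+u*(.177-dd)
    print(th,'tip wrist',proj(f,tip,s))
    pts=[tip,base-u*(dd+.05)+n*.026,base-u*(dd+.05)-n*.026,base-u*(dd-.05)+n*.026,base-u*(dd-.05)-n*.026]
    for q in proj(g,pts): cv2.circle(im,tuple(((q-[x0,y0])*4+2).astype(int)),3,col,-1)
cv2.imwrite("pics/n.png",im[:,:,::-1])
```

```text
[ 0.53941604 -0.03170423  0.44283551] [-0.00284221 -0.32325506 -0.94630761] None
32 tip wrist [[278.47462597 213.94554109]]
35 tip wrist [[278.44237479 220.50929224]]
38 tip wrist [[278.41158533 227.50923859]]
```

View pics/n.png

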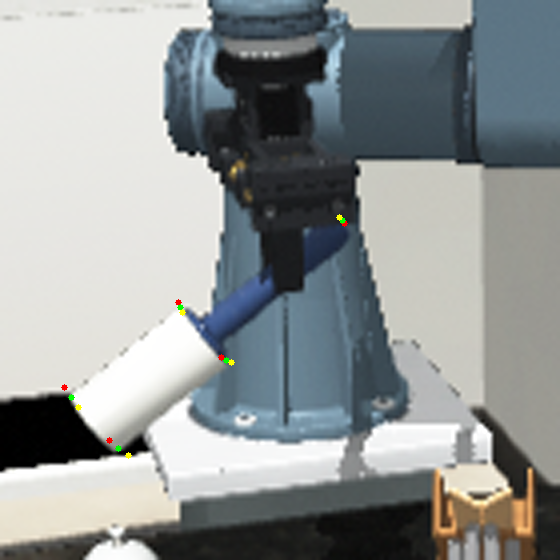

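Request:
drive_tool --pt "0 0 0 6" --pt "0 0 0 6" --pt "0 0 0 6" --pt "0 0 0 6" --pt "0 0 0 6" --pt "0 0 0 6" --pt "0 0 0 6" --pt "0 0 0 6" --pt "0 0 0 6" --pt "0 0 0 6" --pt "0 0 0 6" --pt "0 0 0 6"

```text
t: 18.42
tcp_pos: [0.539, -0.1147, 0.2974]
orientation: [-0.001, 0.988, 0.154, -0.001]
ft_force: [0.1, -0.3, -1.7]
gripper_width: 0.0203
```

Request:
drive_tool --pt "0 0 0 6" --pt "0 0 0 6" --pt "0 0 0 6" --pt "0 0 0 6" --pt "0 0 0 6" --pt "0 0 0 6" --pt "0 0 0 0.4" --pt "0 0 0 0"

```text
t: 19.08
tcp_pos: [0.5391, -0.1148, 0.2979]
orientation: [-0.0, 0.987, -0.159, -0.001]
ft_force: [0.2, -0.6, -1.2]
gripper_width: 0.0202
```

Request:
drive_tool --pt "-0.002 -0.016 0 0" --pt "-0.002 -0.016 0 0" --pt "-0.003 -0.02 0 0" --pt "-0.003 -0.02 0 0" --pt "-0.003 -0.02 0 0" --pt "-0.003 -0.02 0 0" --pt "-0.0026 -0.018 0 0" --pt "0 -0.01 0 0" --pt "0 0 0 0" --pt "0 0 0 0"

```text
t: 19.92
tcp_pos: [0.5661, 0.0237, 0.2987]
orientation: [0.0, 0.987, -0.159, -0.0]
ft_force: [-0.2, -0.1, -2.2]
gripper_width: 0.0203
```

```bash
python3 snap.py o
python3 - <<'E'
from h import *
g=grab_frame("wrist");cv2.imwrite("pics/o2.png",g['image'][:,:,::-1])
E
```

```text
19.9167 [0.56609265 0.02370864 0.29871576] hd -18.295580646439586 [-0.15860007 -0.06759511 -2.15198549] 0.020326759624603386 [-0.17  0.12  1.56 -0.    1.47  1.72]
```

View pics/o.png

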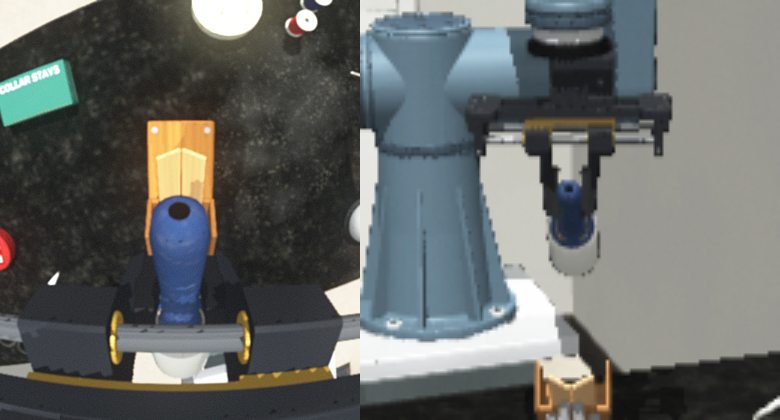

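Run:
```python
from fit import *
s=ctrl.observe();f=grab_frame("wrist");b=np.load("bay.npy");M=bayR(b[3])
pts=[[.205,y,.013] for y in(-.022,.022)]+[[.205,0,0],[.12,.039,.044],[.12,-.039,.044],[.12,.033,.044],[.12,-.033,.044]]
im=cv2.resize(f['image'][110:270,220:340],None,fx=4,fy=4,interpolation=cv2.INTER_CUBIC)
for q in proj(f,np.array(pts)@M.T+b[:3],s): print(q); cv2.circle(im,tuple(((q-[220,110])*4+2).astype(int)),3,(255,0,0),-1)
cv2.imwrite("pics/p.png",im[:,:,::-1])
t=s['tcp_pos']+[0,0,.011]; print("grip axis in bay",M.T@(t-b[:3]))
```

```text
[302.74306736 160.53008808]
[255.40956169 160.45898121]
[279.101518   150.80806076]
[242.9729274  236.85620115]
[315.04949352 236.97380932]
[248.48066302 236.89853693]
[309.53930232 236.99817726]
grip axis in bay [ 0.27453882 -0.00075683  0.16431933]
```

View pics/p.png

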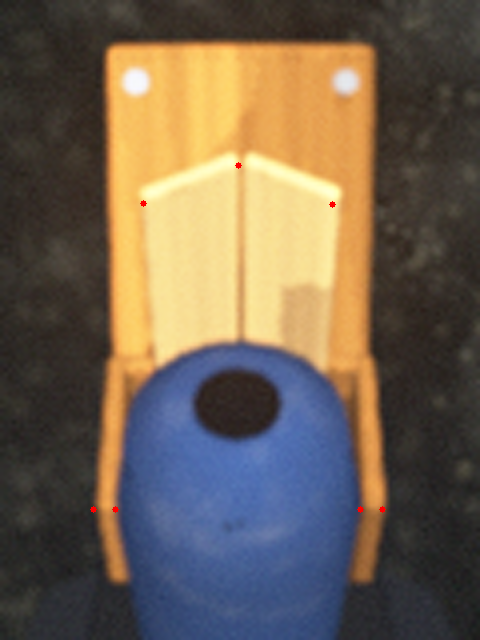

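Request:
drive_tool --pt "0.002 0.001 0.02 0" --pt "0 0 0.025 0" --pt "0 0 0.025 0" --pt "0 0 0.02 0" --pt "0 0 0.015 0" --pt "0 0 0.01 0" --pt "0 0 0.01 0" --pt "0 0 0.01 0" --pt "0 0 0.005 0" --pt "0 0 0.005 0" --pt "0 0 0 0"

```text
t: 21.03
tcp_pos: [0.5674, 0.0222, 0.1534]
orientation: [0.0, 0.987, -0.16, -0.0]
ft_force: [-0.6, 0.6, -1.3]
gripper_width: 0.0197
```

```bash
python3 snap.py q
```

```text
21.0333 [0.56742586 0.02220272 0.15343616] hd -18.42948773243505 [-0.63462227  0.58821543 -1.33790796] 0.01968758508348623 [-0.17  0.26  1.7  -0.    1.19  1.72]
```

View pics/q.png

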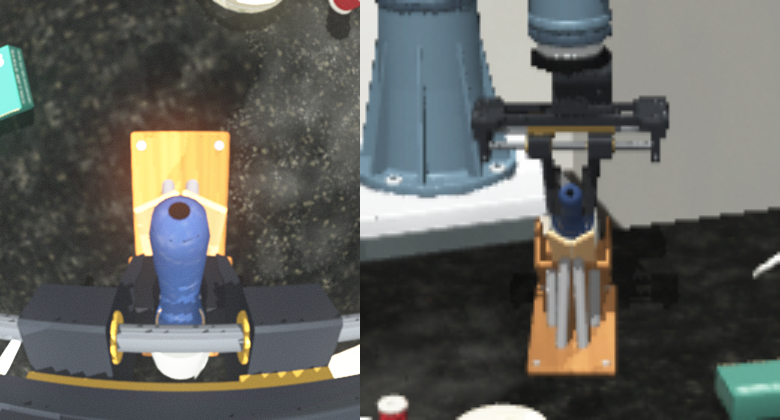

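Request:
drive_tool --pt "0 0 0.003 0" --pt "0 0 0.003 0" --pt "0 0 0.003 0" --pt "0 0 0.002 0" --pt "0 0 0 0" --grip_force 20

```text
t: 21.55
tcp_pos: [0.5673, 0.0223, 0.1425]
orientation: [0.0, 0.987, -0.16, -0.001]
ft_force: [0.5, 0.0, -0.8]
gripper_width: 0.0207
```

Request:
drive_tool --pt "0 0 0.002 0" --pt "0 0 0.001 0" --pt "0 0 0 0" --pt "0 0 0 0" --grip_force 12

```text
t: 21.88
tcp_pos: [0.5676, 0.0222, 0.1401]
orientation: [0.0, 0.987, -0.16, -0.0]
ft_force: [-0.8, 0.7, 0.5]
gripper_width: 0.0207
```

```bash
python3 snap.py r
```

```text
21.8833 [0.56760507 0.02222182 0.14014415] hd -18.42599348285721 [-0.77123495  0.74211401  0.53691367] 0.020670696334223634 [-0.17  0.27  1.71 -0.    1.16  1.72]
```

View pics/r.png

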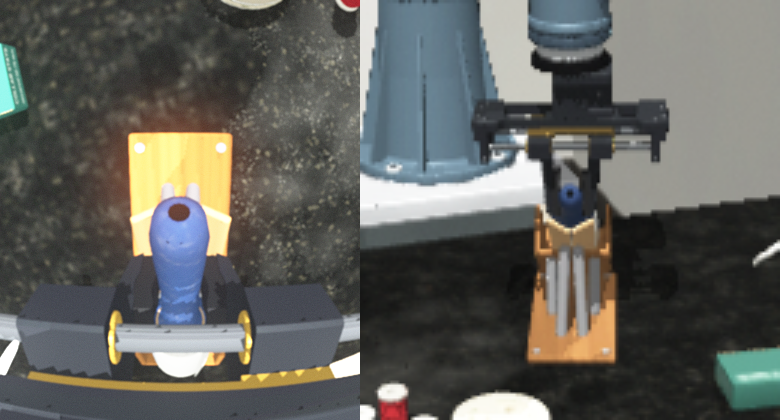

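Request:
drive_tool --pt "0 0 0.001 0" --pt "0 0 0.001 0" --pt "0 0 0 0" --pt "0 0 0 0" --grip_force 5

```text
t: 22.32
tcp_pos: [0.5678, 0.0222, 0.1382]
orientation: [-0.0, 0.987, -0.16, 0.0]
ft_force: [-0.0, -0.9, 0.2]
gripper_width: 0.0214
```

Request:
drive_tool --pt "0 0 0.001 0" --pt "0 0 0.001 0" --pt "0 0 0 0" --pt "0 0 0 0" --grip_force 3

```text
t: 22.65
tcp_pos: [0.5676, 0.0223, 0.136]
orientation: [-0.0, 0.987, -0.16, -0.0]
ft_force: [0.2, 0.8, 0.4]
gripper_width: 0.0211
```

```bash
python3 snap.py t
python3 - <<'E'
from h import *
g=grab_frame("top")
cv2.imwrite("pics/t_top.png",cv2.resize(g['image'][175:275,198:318],(720,600),interpolation=cv2.INTER_CUBIC)[:,:,::-1])
E
```

```text
22.65 [0.56758092 0.0222562  0.13596263] hd -18.428251001717623 [0.17647304 0.82947185 0.42043739] 0.02111430326958477 [-0.17  0.28  1.71  0.    1.15  1.72]
```

View pics/t.png

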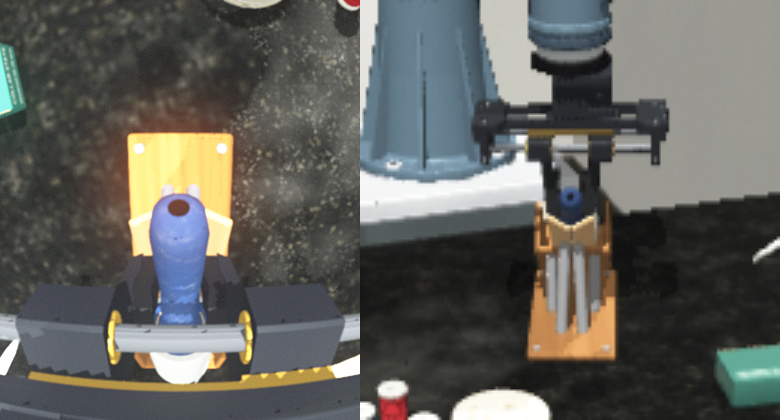

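The handle shifts in the jaws as I lower further, so the roll is resting in the gutter at the computed seat height. Opening.

Request:
drive_tool --pt "0 0 0 0" --pt "0 0 0 0" --pt "0 0 0 0" --pt "0 0 0 0" --pt "0 0 0 0" --pt "0 0 0 0" --hand 0.05

```text
t: 23.3
tcp_pos: [0.5677, 0.0222, 0.1361]
orientation: [0.0, 0.987, -0.16, 0.0]
ft_force: [0.4, 0.1, 0.2]
gripper_width: 0.0497
```

```bash
python3 snap.py u
```

```text
23.3 [0.56774029 0.02216391 0.13613674] hd -18.430424760361877 [0.41839933 0.0836756  0.24412332] 0.04973360742369405 [-0.17  0.28  1.71 -0.    1.15  1.72]
```

View pics/u.png

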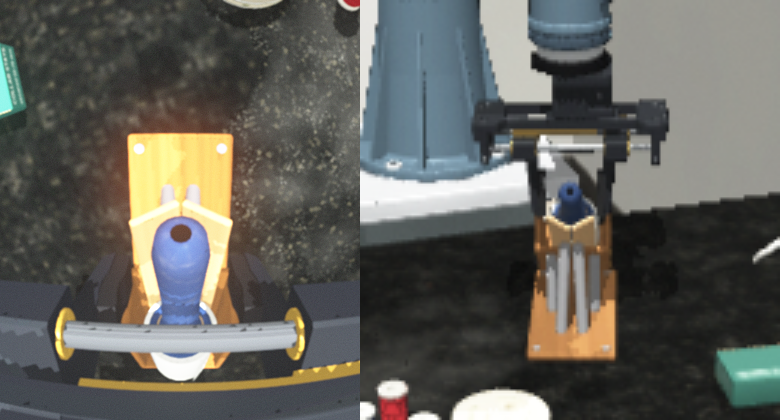

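Request:
drive_tool --pt "0 0 -0.01 0" --pt "0 0 -0.02 0" --pt "0 0 -0.03 0" --pt "0 0 -0.03 0" --pt "0 0 -0.03 0" --pt "0 0 -0.03 0" --pt "0 0 -0.03 0" --pt "0 0 -0.03 0" --pt "0 0 -0.02 0" --pt "-0.03 0 0 0" --pt "-0.03 0 0 0" --pt "0 0 0 0"

```text
t: 24.4
tcp_pos: [0.5075, 0.0427, 0.3675]
orientation: [-0.0, 0.987, -0.159, -0.0]
ft_force: [-0.1, 0.1, 0.2]
gripper_width: 0.0503
```

Request:
drive_tool --pt "-0.03 0 0 0" --pt "-0.03 0 0 0" --pt "-0.03 0 0 0" --pt "0 0 0 0" --pt "0 0 0 0"

```text
t: 24.82
tcp_pos: [0.4252, 0.0699, 0.3673]
orientation: [-0.0, 0.987, -0.16, 0.001]
ft_force: [0.2, 0.3, 0.4]
gripper_width: 0.0497
```

Run:
```python
from fit import *
s=ctrl.observe();f=grab_frame("wrist");g=grab_frame("scene");b=np.load("bay.npy");M=bayR(b[3])
print(s['tcp_pos'],s['t'])
cv2.imwrite("pics/v1.png",f['image'][:,:,::-1])
cv2.imwrite("pics/v2.png",cv2.resize(g['image'][165:265,228:348],(720,600),interpolation=cv2.INTER_CUBIC)[:,:,::-1])
for l in ["cream_pot","stapler","pin_tin","call_bell"]:
    for n,q in(("scene",g),):
        r=finder.boxes_of(l,q)[:1]; print(l,[(np.round(onz(q,x['rect'][:2],.02),3),round(x['score'],2)) for x in r])
```

```text
[0.42524101 0.06988658 0.36727453] 24.8167
cream_pot [(array([ 0.753, -0.095,  0.02 ]), 0.81)]
stapler [(array([ 0.482, -0.399,  0.02 ]), 0.82)]
pin_tin [(array([0.553, 0.354, 0.02 ]), 0.59)]
call_bell [(array([ 0.39 , -0.234,  0.02 ]), 0.74)]
```

View pics/v1.png

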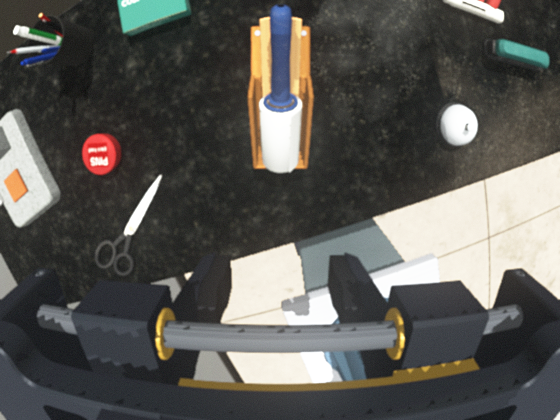

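View pics/v2.png

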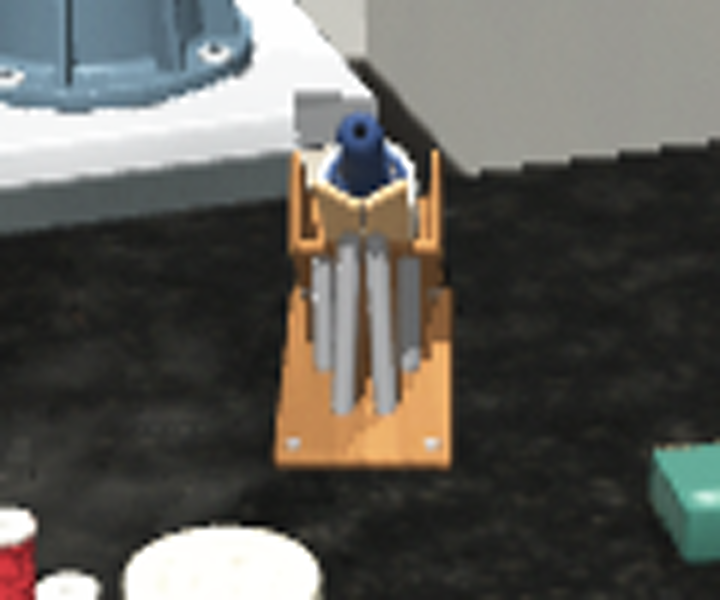

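The roll sits in the bay at (281,135) and the handle points up the slope with its tip at (281,8). A numerical check before handing in.

Run:
```python
from fit import *
s=ctrl.observe();f=grab_frame("wrist");g=grab_frame("scene");b=np.load("bay.npy");M=bayR(b[3])
im=cv2.resize(f['image'][0:190,220:345],None,fx=3.15,fy=3.15,interpolation=cv2.INTER_CUBIC)
tip=tri([ray(f,(281,8),s),ray(g,(228+60-.4,165+129/6-.4))]); print('tip in bay',M.T@(tip-b[:3]))
for c,col in ((.05,(255,0,0)),(.06,(0,200,0))):
    pts=[[c-.05,y,.03] for y in(-.026,.026)]+[[c+.05,y,.03] for y in(-.026,.026)]+[[c+.177,0,.03],[c-.05,0,.056]]
    for q in proj(f,np.array(pts)@M.T+b[:3],s): cv2.circle(im,tuple(((q-[220,0])*3.15+1).astype(int)),3,col,-1)
cv2.imwrite("pics/w.png",im[:,:,::-1])
```

```text
tip in bay [ 0.22671092 -0.00173745  0.03200426]
```

View pics/w.png

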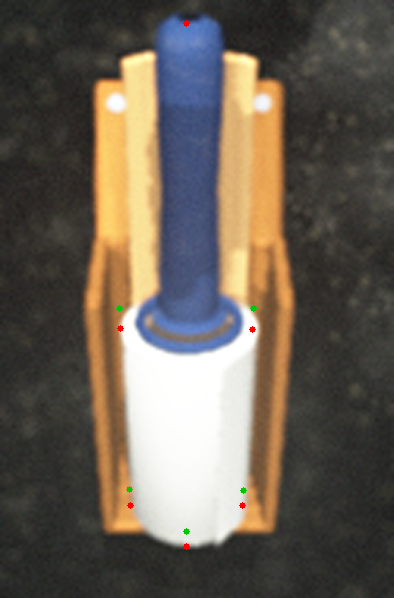

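Run:
```python
from station import ticket
print(ticket.sign_off())
```

```text
the job is handed in; nothing more can be done
None
```

The lint roller is back in the rest with the white roll down in the bay and the handle pointing up the slope. The job was handed in at about 25 s of the 61 s allowed.

I lifted it out by the roll, laid it level on the bare counter and let go. I then took it by the handle, let the roll hang until it tilted to about 35°, lowered it into the bay and released it.

**Last checks, all passed:**
- **Roll:** its centre is about 50 mm up from the end stop, inside the 40 to 80 mm range. On release it slid a few millimetres down to rest against the stop.
- **Handle:** its tip measured (0.227, -0.002, 0.032) m in the bay frame. That agrees with the roll lying flat in the gutter, in line with the slope.
- **Gripper:** open and well clear of everything.
- **Bell, red tin and cream pot:** within 1 cm of where they were first seen, about the accuracy of the measurement. For the tin, the first top-view detection had mistaken the pot for it, so I compared scene-camera views only.
- **Stapler:** also within about 1 cm, but I compared two different cameras, because the scene camera did not find it at the start.

**Disagreements:** one wall-corner reading in the first fit of the rest was 5.5 pixels off. A later wrist picture put the rest 1 to 2 mm away from that fit. I moved the placing by 1 mm across and 2 mm up the slope to allow for it.

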